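Pack the third lunch tin into the tiffin

ROBOT

A 7-joint arm with a two-finger parallel gripper is mounted at the origin on the work surface. World frame = base frame: x ahead of the robot, y to its left, z up, the work surface at z = 0. Lengths are in m, angles in rad, forces in N, time in s.
With the tool pointing down it reaches from about 0.4 to 0.875 m from the base axis. Payload 6.5 kg.
Tool frame: the origin (TCP) lies at the very end of the fingers, on their centre line; the grasp point (between the pads) lies arm.grip_point_offset behind it (arm.grip_point_offset is the distance from the TCP to the grasp point, in m); z points along the fingers, y is the line along which they close (so a half turn about z gives the same grasp; the last joint's range is limited). The gripper opens to 85 mm and grips with 20 to 120 N. Pads are 22 mm wide; open, the fingers measure 114 mm over their backs; the gripper's body (76 mm by 85 mm) begins 54 mm behind the grasp point. The pads swing forward as they close: fully open they stand 13 mm farther back than shut.
Start: joints at [1.167, 0.536, -0.004, 1.538, 0.003, 1.067, -0.071], TCP at [0.215, -0.613, 0.231] pointing down, gripper open.
Joint ranges: [-2.7, 2.7], [-0.37, 2.16], [-1.27, 1.26], [0.24, 2.4], [-1.31, 4.45], [0.19, 1.91], [-2.76, 2.76]. Speed limits (rad/s): [2.39, 2.39, 3.14, 3.14, 3.14, 3.14, 3.14].

INTERFACE

Orientations are given as a unit quaternion [x, y, z, w].
In Python, from station import arm gives the robot as it stands.
- The arm moves only by the tool carry_out, never from a script. Its argument "rows" is a list of rows, each a list of 5 numbers: the shift along the world's x, y, z in mm, then the turn about the world's z in degrees, then the opening in per cent of the stroke, from 0 (shut) to 100 (fully open). A call has 1 to 5 rows; each row is the pose to reach, as a shift and turn from the pose commanded when the call began; what a row does not reach only later rows make up. A row lasts 1/10 s, in which the tool goes at most 50 mm and 8.59 degrees, less where a joint would pass 70% of its speed; a pose out of reach is approached as far as the arm can. A call with a gripper value outside its range is refused whole. The fingers move at their own pace and stop on an object; "newtons" is the grip in N (left out, the last holds). Time passes only in rows, so rows that repeat a pose let the fingers close. It gives the time, the measured TCP pose, the force, the opening and the grip force at its end, in the units of the state.
- arm.sense(): the state, without advancing time (a new reading comes with each control period).
- arm.camera(name): name is "scene" or "top" or "wrist"; returns a dict with "color" (480x640x3 uint8, blue, green, red), "intrinsics" (3x3 intrinsics, pixels), "k1" (the pictures are not rectified: a ray, as slopes to the right and down, at radius r is drawn at 1 + k1 r^2 times it, then the intrinsics apply), "extrinsics" (4x4, takes a point from world to camera coordinates). Camera axes: x right, y down, z forward; pixel columns grow to the right and rows downward; lengths in m; the calibration is good to about 2 mm. A picture is of the moment at which its call begins. There is no depth.
- arm.sign_off(): hands the job in; it is judged then, once.
The state is a dict: "time_s": time; "joint_positions": joint angles; "qd": joint speeds; "tau": joint torques, N m; "tool_pos": TCP position; "tcp_rot": TCP orientation; "force": force on the tool from outside, world axes, zero at the start; "torque": the same for the moment, N m; "finger_gap": finger opening in m; "finger_force": force on a finger pad.
Only numpy, scipy, OpenCV 4.12 (cv2) and the standard library are available. Lean on these libraries where they do the work, as an engineer would, in place of code of your own. Each camera call takes 0.05 s, during which the arm holds its last target. There are 200 camera calls.

TASK

Two flat-lidded lunch tins stand carelessly in the open blue tiffin and leave no gap big enough for the third tin, the one with a handle bar, which is on the table. Push the two tins together until you feel them stop against the rubber buffer at the end opposite the spring-loaded keeper plate, to make room for the handled tin next to the plate; put it in there and press it down, against the spring, until all three tins stand flat on the tiffin's floor. Leave the tumbler, bowl, spoon and tiffin lid where they are, and do not tip the two flat-lidded tins over or take them out.

Things in the scene. Friction and masses are not known exactly. Their poses are not given: they have to be found in the camera images.
- tiffin: Open blue rectangular tiffin base, fixed to the table. Origin at the centre of its underside, z up, y along its length. Outside 106 (x) x 222 (y) x 72 (z) mm; inner floor at z = 8, rim at z = 72, inner side faces at x = +-47. A black rubber buffer lines the -y end: its face is at y = -101 to -95 mm, different each time and not reported, so feel for it. The grey spring-loaded keeper plate is at the +y end.
- keeper (a joint): Travel of the keeper plate in m: 0 at rest, up to 0.012 when pushed back along the tiffin's +y. Spring 1.5 N at rest plus 0.25 N per mm. At rest 170 to 176 mm are free between plate and buffer; the tins need 56 + 40 + 84 = 180 mm, so it must go back 4 to 10 mm. Pressing the handled tin down along its ramp does this, with about 5 to 20 N.
- keeper_face (a point): Point on the middle of the keeper plate's face towards the tins, 44 mm above the tiffin's underside (y = +75 mm in the tiffin frame at rest). The grey plate is 84 mm wide (x), upright below this point; above it the face leans back as a lead-in ramp, 14 mm in +y over 21 mm of height, ending 7 mm below the rim.
- broad_tin: Plain steel tin with flat lid, 86 (x) x 56 (y) x 54 (z) mm, about 0.22 kg, loose, standing in the tiffin with its y nearly along the tiffin's y. Origin at the centre of its underside, z up. It may be on either side of the narrow tin.
- narrow_tin: Plain steel tin with flat lid, 86 (x) x 40 (y) x 56 (z) mm, about 0.17 kg, loose, standing in the tiffin like the broad one. Origin at the centre of its underside, z up. Between the tin nearer the keeper and the keeper plate there is a gap of 44 to 65 mm at the start.
- handled_tin: Steel tin, body 86 (x) x 84 (y) x 46 (z) mm, about 0.25 kg, loose, standing on the table at the start. On the middle of its lid stands a handle bar 50 mm long (along x), 12 mm thick (y), 18 mm tall: top at z = 64 mm. Origin at the centre of the underside, z up. A half turn makes no difference to how it fits; its x must lie along the tiffin's x.
- tumbler: Bystander: open steel tumbler, 72 mm across at the rim, 100 mm tall. Origin at the centre of its underside.
- bowl: Bystander: glass bowl with grey silicone lid, 138 mm across, 71 mm tall. Origin at the centre of its underside.
- tiffin_lid: Bystander: the blue lid of the tiffin, 106 x 222 x 31 mm, lying on the table. Origin at the centre of its underside.
- spoon: Bystander: wooden spoon 240 mm long lying across a white tray.

How it is judged:
By the outcome, as a careful person would: the job done as asked, in the order asked, and still so for the second after the job is handed in, with the robot touching nothing.
It also fails if it takes over 56 s, if anything falls off the work surface, if the arm or the gripper's body presses on something with over 40 N, if the wrist force passes 120 N, or if a joint passes its speed limit or range.

## Working session

There is one attempt and no reset: what is moved stays moved. The work goes in short steps, Python scripts to look and compute and a tool call to move; the robot and the scene stay as the last step left them, time stands still between calls to the robot, and variables do not carry over. Pictures are saved under pics/ and viewed, at most 10 in all, crops included, and the job is handed in when it is done.

Besides the shell and the picture viewer there is one more tool, called as name([rows], argument=value, ...), one row to a line, values as JSON. carry_out: Moves the arm, as the interface text tells. Its arguments: {"type":"object","properties":{"rows":{"type":"array"},"newtons":{"type":"number"}},"required":["rows"]}

```bash
mkdir -p pics; ls; cat > h.py <<'E'
import numpy as np, cv2
from station import arm
def snap(n,f,crop=None,s=1):
    c=arm.camera(n); np.savez('pics/'+f+'.npz',K=c['intrinsics'],k1=c['k1'],E=c['extrinsics'])
    im=c['color']; cv2.imwrite('pics/'+f+'_raw.png',im); cv2.imwrite('pics/'+f+'.png',im); return c
def load(f): return np.load('pics/'+f+'.npz')
def pix2w(f,px,z):
    d=load(f); K=d['K'];E=d['E'];k=float(d['k1'])
    p=cv2.undistortPoints(np.array(px,float).reshape(-1,1,2),K,np.array([k,0,0,0,0.])).reshape(-1,2)
    R=E[:3,:3];t=E[:3,3];o=-R.T@t
    r=np.c_[p,np.ones(len(p))]@R
    return o+r*((np.broadcast_to(z,len(p))-o[2])/r[:,2])[:,None]
def w2pix(f,P):
    d=load(f); K=d['K'];E=d['E']
    return cv2.projectPoints(np.array(P,float).reshape(-1,3),cv2.Rodrigues(E[:3,:3])[0],E[:3,3],K,np.array([float(d['k1']),0,0,0,0.]))[0].reshape(-1,2)
E
python3 - <<'E'
from h import *
np.set_printoptions(precision=4,suppress=True)
print(arm.grip_point_offset); print(arm.sense())
for n in('top','scene'):
    c=snap(n,n+'1'); print(c['k1'],c['intrinsics'].tolist(),c['extrinsics'])
E
```

```text
pics
0.0187
{'time_s': 0.0, 'joint_positions': array([ 1.1668,  0.5372, -0.0044,  1.5389,  0.0026,  1.0673, -0.0712]), 'qd': array([ 0.0002,  0.0007, -0.0006, -0.0006, -0.0015, -0.0028, -0.0024]), 'tau': array([ -0.0007, -58.3427,   1.0482, -25.9105,   0.0123,   0.0096,
         0.    ]), 'tool_pos': array([ 0.2152, -0.6127,  0.2304]), 'tcp_rot': array([ 0.9858,  0.1681, -0.0002, -0.0009]), 'force': array([ 0.4564, -0.4323, -0.4296]), 'torque': array([ 0.0616, -0.019 , -0.0207]), 'finger_force': 0.0, 'finger_gap': 0.0854620360488078}
-0.06210628650542724 [[487.4021581833672, 0.0, 322.7255842220281], [0.0, 487.4021581833672, 246.58178844999384], [0.0, 0.0, 1.0]] [[-0.008  -1.     -0.0007  0.0031]
 [-0.9786  0.0079 -0.2056  0.56  ]
 [ 0.2056 -0.001  -0.9786  1.1579]
 [ 0.      0.      0.      1.    ]]
-0.17256570308443162 [[593.9807434120102, 0.0, 324.8690343183365], [0.0, 593.9807434120102, 251.53904277122294], [0.0, 0.0, 1.0]] [[ 0.6736  0.7391  0.0019 -0.3909]
 [ 0.5992 -0.5447 -0.5867 -0.2855]
 [-0.4326  0.3963 -0.8098  1.9873]
 [ 0.      0.      0.      1.    ]]
```

View pics/top1.png

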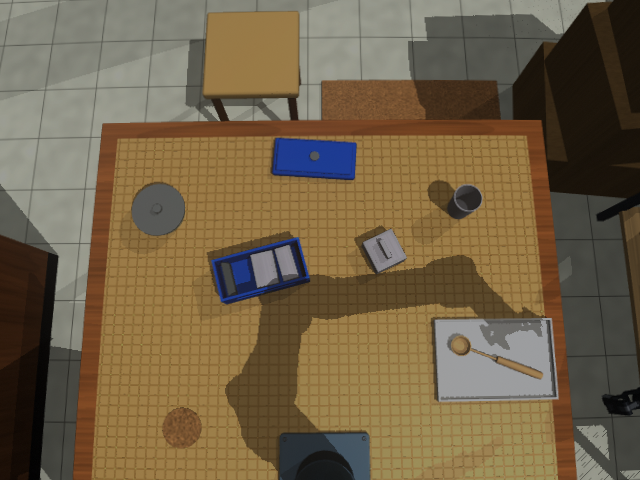

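View pics/scene1.png

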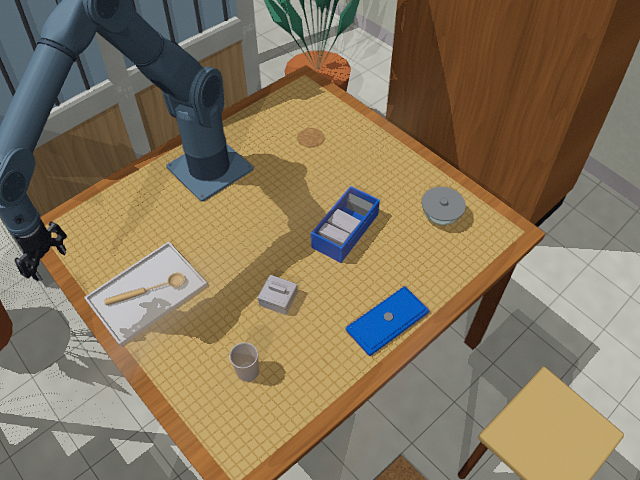

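The top view shows the tiffin around (260,270), with the keeper at its left end, the tins in its middle and right, and the handled tin at (384,250). I'll enlarge that area.

```bash
python3 - <<'E'
from h import *
im=cv2.imread('pics/top1_raw.png')[220:315,205:415]
cv2.imwrite('pics/c1.png',cv2.resize(im,(798,361),interpolation=cv2.INTER_CUBIC))
E
```

```text
(no output)
```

View pics/c1.png

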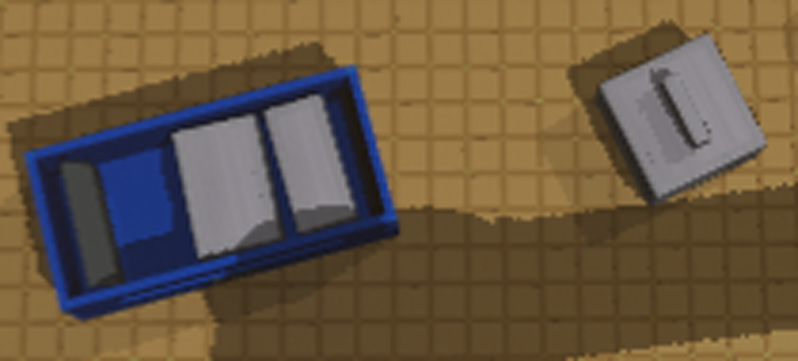

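The enlarged crop shows the tiffin rim corners at (25,155), (355,67), (397,222) and (66,305). The broad tin is next to the keeper and the narrow one is towards the buffer. The handled tin's lid corners are at (599,88), (710,34), (765,145) and (655,196).

```bash
python3 - <<'E'
from h import *
np.set_printoptions(precision=4,suppress=True)
def q(p,z):
    p=np.array(p)/3.8+[205,220]-0.5+0.5/3.8
    P=pix2w('top1',p,z); c=P.mean(0)
    e=[np.linalg.norm(P[i]-P[(i+1)%4])*1e3 for i in range(4)]
    # y axis of object: from right edge to left edge (image left = +y)
    v=(P[0]+P[3]-P[1]-P[2]); a=np.degrees(np.arctan2(v[1],v[0]))-90
    print(c,'edges',np.array(e),'yaw',a); return c,a
T,at=q([(25,155),(355,67),(397,222),(66,305)],.072)
B,ab=q([(173,132),(258,114),(279,237),(199,258)],.062)
N,an=q([(266,112),(322,95),(355,217),(298,232)],.064)
H,ah=q([(599,88),(710,34),(765,145),(655,196)],.046)
a=np.radians(at);R=np.array([[np.cos(a),-np.sin(a)],[np.sin(a),np.cos(a)]])
for n,o in(('B',B),('N',N),('H',H)):print(n,(o-T)[:2]@R)
print('handle',pix2w('top1',np.array([(657,72),(707,145)])/3.8+[205,220],.064))
E
```

```text
[0.5031 0.1521 0.072 ] edges [221.0478 105.6155 217.1966 101.7269] yaw 14.327690324801779
[0.5057 0.1429 0.062 ] edges [56.652  82.4106 53.1464 84.8766] yaw 13.068482208863244
[0.519  0.0889 0.064 ] edges [38.1668 83.5719 37.9287 81.9969] yaw 15.659560560231569
[ 0.5526 -0.1561  0.046 ] edges [83.6234 82.9723 81.1203 80.8777] yaw 25.083733725406404
B [ 0.0003 -0.0096]
N [-0.0002 -0.0652]
H [-0.0283 -0.3109]
handle [[ 0.5772 -0.139   0.064 ]
 [ 0.5282 -0.1701  0.064 ]]
```

carry_out([
  [30,40,0,8,100],
  [60,80,0,16,100],
  [90,120,0,24,100],
  [120,160,0,32,100],
  [150,200,0,40,100],
])

```text
time_s: 0.6
tool_pos: [0.3661, -0.4114, 0.2311]
tcp_rot: [0.867, 0.498, -0.0, -0.0]
force: [0.9, 0.1, -0.5]
finger_gap: 0.0855
finger_force: 0.0
```

carry_out([
  [25,40,0,8,60],
  [50,80,0,16,40],
  [75,120,0,24,40],
  [100,160,0,32,40],
  [125,200,0,40,40],
])

```text
time_s: 1.1
tool_pos: [0.4909, -0.2116, 0.2312]
tcp_rot: [0.645, 0.764, -0.0, -0.0]
force: [0.9, -0.1, 0.0]
finger_gap: 0.034
finger_force: 0.0
```

carry_out([
  [0,45,0,3,40],
  [0,90,0,5,40],
  [0,135,0,5,40],
  [0,180,0,5,40],
  [0,225,0,5,40],
])

```text
time_s: 1.6
tool_pos: [0.4899, 0.0133, 0.2312]
tcp_rot: [0.613, 0.79, -0.0, -0.0]
force: [0.3, -0.0, -0.3]
finger_gap: 0.0344
finger_force: 0.0
```

carry_out([
  [0,45,0,0,40],
  [0,90,0,0,40],
  [0,135,0,0,40],
  [0,185,0,0,40],
  [0,185,0,0,40],
])

```text
time_s: 2.1
tool_pos: [0.4885, 0.2052, 0.2318]
tcp_rot: [0.609, 0.793, 0.002, -0.002]
force: [-0.7, 0.1, 0.5]
finger_gap: 0.0339
finger_force: 0.0
```

```bash
python3 - <<'E'
from h import *
s=arm.sense(); print(s)
snap('wrist','w1')
E
```

```text
{'time_s': 2.1, 'joint_positions': array([ 0.02364974,  0.40200064, -0.635004  ,  1.82916393,  0.27448063,
        0.99711221, -0.46190334]), 'qd': array([ 0.08186439, -0.02293597,  0.07502772,  0.03916187,  0.01826414,
        0.01975678,  0.08104672]), 'tau': array([ -1.24698076, -42.26827025,  -5.68186462, -24.55754578,
         0.19575084,  -0.09363203,  -0.94234999]), 'tool_pos': array([0.48851177, 0.20523808, 0.23177454]), 'tcp_rot': array([ 0.60897679,  0.79318337,  0.00217142, -0.00164143]), 'force': array([-0.69847086,  0.12230356,  0.53822033]), 'torque': array([-0.02590926,  0.02742403, -0.04465881]), 'finger_force': 0.0, 'finger_gap': 0.033907838245552074}
```

View pics/w1.png

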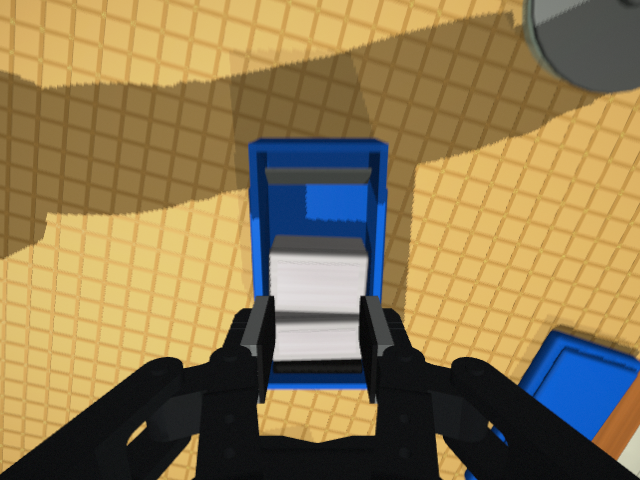

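The wrist view shows the keeper at rows 168–184, the broad tin's lid edge at row 253 (x 271–367), the far rim corners at (249,142) and (388,142), and the buffer end at row 388.

```bash
python3 - <<'E'
from h import *
np.set_printoptions(precision=4,suppress=True)
s=arm.sense(); print(s['tool_pos'],s['tcp_rot'])
P=pix2w('w1',[(249,142),(388,142),(373,388),(271,253),(367,253),(274,361),(362,357)],[.072,.072,.072,.062,.062,.064,.064])
print(P)
mid=(P[0]+P[1])/2; v=P[1]-P[0]; print('edge',np.linalg.norm(v),np.degrees(np.arctan2(v[1],v[0])))
for a in(14.3,):
    a=np.radians(a);R=np.array([[np.cos(a),-np.sin(a)],[np.sin(a),np.cos(a)]])
    T=mid[:2]-R@[0,.111]; print('T',T, 'pts',(P[:,:2]-T)@R,'tool',(s['tool_pos'][:2]-T)@R)
E
```

```text
[0.4892 0.201  0.2313] [ 0.6104  0.7921  0.0006 -0.0008]
[[0.4253 0.2472 0.072 ]
 [0.5263 0.2744 0.072 ]
 [0.5826 0.0595 0.072 ]
 [0.461  0.161  0.062 ]
 [0.5398 0.1821 0.062 ]
 [0.4878 0.0585 0.064 ]
 [0.5653 0.0838 0.064 ]]
edge 0.10463507273523324 15.053387896386095
T [0.5032 0.1532] pts [[-0.0523  0.1103]
 [ 0.0523  0.1117]
 [ 0.0538 -0.1104]
 [-0.0389  0.0179]
 [ 0.0426  0.019 ]
 [-0.0383 -0.0879]
 [ 0.0431 -0.0826]] tool [-0.0018  0.0498]
```

carry_out([
  [3,-3,-30,0,40],
  [3,-3,-70,0,40],
  [3,-3,-110,0,40],
  [3,-3,-140,0,40],
  [3,-3,-150,0,40],
])

```text
time_s: 2.65
tool_pos: [0.4915, 0.1912, 0.0782]
tcp_rot: [0.614, 0.79, -0.003, -0.001]
force: [-0.3, -0.9, 0.4]
finger_gap: 0.0339
finger_force: 0.0
```

carry_out([
  [0,0,-15,0,40],
  [0,0,-30,0,40],
  [0,0,-45,0,40],
  [0,0,-55,0,40],
  [0,0,-55,0,40],
])

```text
time_s: 3.15
tool_pos: [0.4934, 0.1937, 0.0255]
tcp_rot: [0.613, 0.79, -0.0, -0.0]
force: [-0.1, 0.5, 0.2]
finger_gap: 0.0344
finger_force: 0.0
```

carry_out([
  [1,-5,0,0,40],
  [2.5,-10,0,0,40],
  [4,-15,0,0,40],
  [5,-20,0,0,40],
  [6,-24,0,0,40],
])

```text
time_s: 3.65
tool_pos: [0.4997, 0.1698, 0.0265]
tcp_rot: [0.613, 0.79, 0.001, -0.0]
force: [-0.6, 2.5, -0.4]
finger_gap: 0.0339
finger_force: 1.5
```

carry_out([
  [0.25,-1,0,0,40],
  [0.5,-2,0,0,40],
  [0.75,-3,0,0,40],
  [1,-4,0,0,40],
  [1,-4,0,0,40],
])

```text
time_s: 4.15
tool_pos: [0.5005, 0.1661, 0.0265]
tcp_rot: [0.613, 0.79, 0.0, 0.0]
force: [-1.3, 4.2, 1.9]
finger_gap: 0.0343
finger_force: 2.1
```

carry_out([
  [0.25,-1,0,0,40],
  [0.25,-1,0,0,40],
  [0.5,-2,0,0,40],
  [0.5,-2,0,0,40],
  [0.5,-2,0,0,40],
])

```text
time_s: 4.65
tool_pos: [0.5004, 0.1656, 0.0264]
tcp_rot: [0.613, 0.79, 0.001, -0.001]
force: [-2.2, 8.1, 2.1]
finger_gap: 0.0339
finger_force: 4.0
```

carry_out([
  [0.25,-1,0,0,40],
  [0.25,-1,0,0,40],
  [0.5,-2,0,0,40],
  [0.5,-2,0,0,40],
  [0.5,-2,0,0,40],
])

```text
time_s: 5.15
tool_pos: [0.5002, 0.1655, 0.0265]
tcp_rot: [0.612, 0.791, 0.002, -0.002]
force: [-4.8, 10.8, 1.7]
finger_gap: 0.0342
finger_force: 6.1
```

carry_out([
  [0.5,-2,0,0,40],
  [0.5,-2,0,0,40],
  [-1.5,4,0,0,40],
  [-3.5,12,0,0,40],
  [-5,20,0,0,40],
])

```text
time_s: 5.65
tool_pos: [0.4965, 0.1808, 0.0261]
tcp_rot: [0.614, 0.789, -0.001, 0.0]
force: [0.2, 0.3, -0.6]
finger_gap: 0.0342
finger_force: 0.0
```

carry_out([
  [0,0,20,0,40],
  [0,0,60,0,40],
  [0,0,100,0,50],
  [0,0,150,0,60],
  [0,0,180,0,60],
])

```text
time_s: 6.15
tool_pos: [0.4975, 0.182, 0.2096]
tcp_rot: [0.613, 0.79, 0.001, 0.001]
force: [1.2, -0.2, -0.4]
finger_gap: 0.0511
finger_force: 0.0
```

```bash
python3 - <<'E'
from h import *
s=arm.sense(); print(s['tool_pos'],s['tcp_rot'])
snap('wrist','w2')
im=cv2.imread('pics/w2_raw.png')[100:420,200:440]
cv2.imwrite('pics/c2.png',cv2.resize(im,None,fx=1.8,fy=1.8,interpolation=cv2.INTER_CUBIC))
E
```

```text
[0.49745314 0.18196562 0.20964375] [0.61349498 0.78969697 0.00112079 0.00116424]
```

View pics/c2.png

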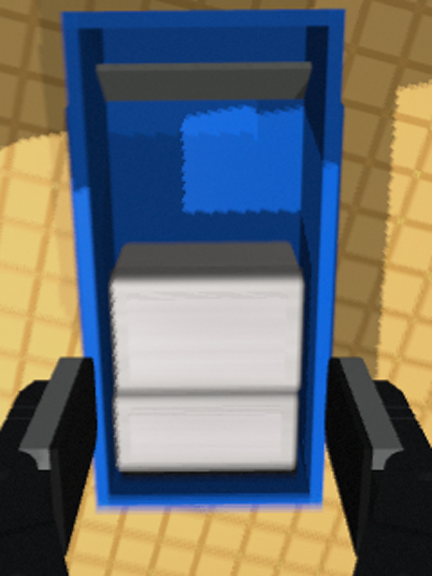

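The two tins now stand flush and square against the buffer. In the crop, the broad tin's lid edge runs from (110,278) to (302,275), the rim corners are (62,13) and (345,11), and the keeper top edge runs from (97,66) to (311,63).

```bash
python3 - <<'E'
from h import *
np.set_printoptions(precision=4,suppress=True)
px=np.array([(62,13),(345,11),(322,505),(97,505),(110,278),(302,275),(97,66),(311,63)])/1.8+[200,100]
P=pix2w('w2',px,[.072]*4+[.062]*2+[.065]*2)[:,:2]
c=P[:4].mean(0); v=P[0]+P[1]-P[2]-P[3]; a=np.arctan2(v[1],v[0])-np.pi/2
print('T',c,np.degrees(a))
R=np.array([[np.cos(a),-np.sin(a)],[np.sin(a),np.cos(a)]])
L=(P-c)@R; print(L*1e3)
f=L[4:6,1].mean(); print('face',f,'target tin centre',c+R@[0,f+.0425+.001])
E
```

```text
T [0.5046 0.1529] 14.980109641656254
[[ -53.3426  111.3098]
 [  53.3426  110.9556]
 [  53.4699 -111.8034]
 [ -53.4699 -110.4619]
 [ -42.5354    0.7901]
 [  41.7315    1.2496]
 [ -42.3784   91.3294]
 [  42.1529   91.6137]]
face 0.0010198698354922952 target tin centre [0.4931 0.1959]
```

carry_out([
  [6,-34,0,-8,60],
  [12,-68,0,-16,60],
  [18,-102,0,-24,60],
  [24,-136,0,-32,60],
  [30,-170,0,-40,60],
])

```text
time_s: 6.7
tool_pos: [0.5263, 0.0098, 0.2061]
tcp_rot: [0.848, 0.53, -0.0, 0.0]
force: [0.7, 0.8, 0.9]
finger_gap: 0.0513
finger_force: 0.0
```

carry_out([
  [5,-34,0,-8,60],
  [10,-68,0,-16,60],
  [15,-102,0,-24,60],
  [20,-136,0,-32,60],
  [25,-168,0,-39.5,60],
])

```text
time_s: 7.2
tool_pos: [0.551, -0.1584, 0.206]
tcp_rot: [0.977, 0.212, -0.001, 0.0]
force: [0.5, 0.7, -0.5]
finger_gap: 0.0514
finger_force: 0.0
```

carry_out([
  [0,0,0,0,60],
  [0,0,0,0,60],
])

```text
time_s: 7.4
tool_pos: [0.551, -0.157, 0.2058]
tcp_rot: [0.977, 0.215, -0.001, 0.0]
force: [0.1, 0.2, -0.3]
finger_gap: 0.0512
finger_force: 0.0
```

```bash
python3 - <<'E'
from h import *
s=arm.sense(); print(s['tool_pos'],s['tcp_rot'],s['joint_positions'])
snap('wrist','w3')
E
```

```text
[ 0.55097607 -0.15700411  0.20580958] [ 9.76688601e-01  2.14660252e-01 -5.92600707e-04  4.81907436e-05] [ 0.36695697  0.44593252 -0.22052288  1.76079949  0.11701529  0.94864731
 -1.039208  ]
```

View pics/w3.png

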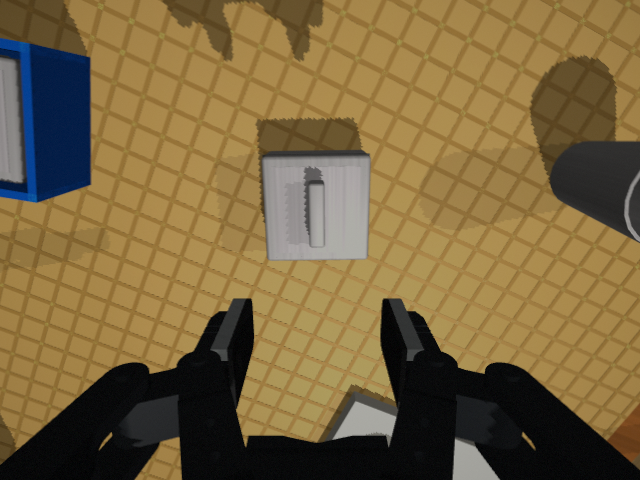

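The wrist view shows the tin's lid corners at about (265,157), (369,154), (368,259) and (269,260), and the handle top from (317,181) to (318,247).

```bash
python3 - <<'E'
from h import *
np.set_printoptions(precision=4,suppress=True)
P=pix2w('w3',[(265,157),(369,154),(368,259),(269,260),(317,182),(318,247)],[.046]*4+[.064]*2)
e=[np.linalg.norm(P[i]-P[(i+1)%4])*1e3 for i in range(4)]
v=P[0]+P[1]-P[2]-P[3]; u=P[0]+P[3]-P[1]-P[2]
print(P[:4].mean(0),e,'x dir',np.degrees(np.arctan2(v[1],v[0])),'y dir',np.degrees(np.arctan2(u[1],u[0]))-90)
h=P[4]-P[5];print('handle',P[4:].mean(0),np.linalg.norm(h),np.degrees(np.arctan2(h[1],h[0])))
s=arm.sense();q=s['tcp_rot'];print(s['tool_pos'],'tool x',np.degrees(2*np.arctan2(q[1],q[0])))
E
```

```text
[ 0.5555 -0.1564  0.046 ] [np.float64(79.04190517384582), np.float64(85.43795433204619), np.float64(81.86466299676326), np.float64(84.00972353586153)] x dir 25.75113020859182 y dir 25.97908975218421
handle [ 0.5555 -0.1562  0.064 ] 0.050303791261529715 25.768774247495717
[ 0.5511 -0.1557  0.2059] tool x 24.918934994281454
```

carry_out([
  [4,-0.5,-40,1,60],
  [4,-0.5,-80,1,60],
  [4,-0.5,-120,1,60],
  [4,-0.5,-150,1,60],
  [4,-0.5,-157,1,60],
])

```text
time_s: 7.95
tool_pos: [0.5528, -0.1544, 0.0461]
tcp_rot: [0.974, 0.225, -0.003, -0.002]
force: [-1.1, 0.2, 0.7]
finger_gap: 0.0509
finger_force: 0.0
```

carry_out([
  [0,0,0,0,60],
  [0,0,0,0,0],
  [0,0,0,0,0],
  [0,0,0,0,0],
  [0,0,0,0,0],
], newtons=60)

```text
time_s: 8.45
tool_pos: [0.5564, -0.1567, 0.0508]
tcp_rot: [0.975, 0.224, 0.001, 0.0]
force: [-2.5, 1.8, 7.6]
finger_gap: 0.0103
finger_force: 59.9
```

carry_out([
  [0,0,0,0,0],
  [0,0,0,0,0],
  [0,0,0,0,0],
  [0,0,5,0,0],
  [0,0,20,0,0],
])

```text
time_s: 8.95
tool_pos: [0.554, -0.1566, 0.0688]
tcp_rot: [0.975, 0.224, -0.001, -0.001]
force: [-0.6, 1.0, -3.3]
finger_gap: 0.0101
finger_force: 58.7
```

carry_out([
  [0,0,40,0,0],
  [0,10,80,0,0],
  [-5,40,110,-2,0],
  [-10,80,120,-4,0],
  [-17,120,120,-6,0],
])

```text
time_s: 9.45
tool_pos: [0.5398, -0.036, 0.1926]
tcp_rot: [0.985, 0.171, 0.003, 0.001]
force: [0.3, 0.3, -3.0]
finger_gap: 0.0104
finger_force: 59.2
```

carry_out([
  [-9,45,0,-2,0],
  [-18,90,0,-4,0],
  [-27,135,0,-5,0],
  [-36,180,0,-5,0],
  [-42,215,0,-5,0],
])

```text
time_s: 9.95
tool_pos: [0.4952, 0.1812, 0.1904]
tcp_rot: [0.991, 0.13, 0.0, -0.0]
force: [0.6, 0.9, -2.7]
finger_gap: 0.0103
finger_force: 59.1
```

carry_out([
  [-3,17,0,0,0],
  [-3,17,0,0,0],
  [-3,17,0,0,0],
  [-3,17,0,0,0],
])

```text
time_s: 10.35
tool_pos: [0.4938, 0.1935, 0.1896]
tcp_rot: [0.992, 0.128, 0.0, 0.001]
force: [-0.1, -0.7, -3.1]
finger_gap: 0.0105
finger_force: 59.1
```

```bash
python3 - <<'E'
from h import *
s=arm.sense();q=s['tcp_rot'];print(s['tool_pos'],'tool x',np.degrees(2*np.arctan2(q[1],q[0])),s['finger_gap'],s['joint_positions'])
snap('wrist','w4'); snap('top','top4')
E
```

```text
[0.49379944 0.19350956 0.18956754] tool x 14.731822302658486 0.010525602786147645 [-0.22987764  0.40376397 -0.28718069  1.88028178  0.14644087  0.87799323
 -1.90271178]
```

View pics/w4.png

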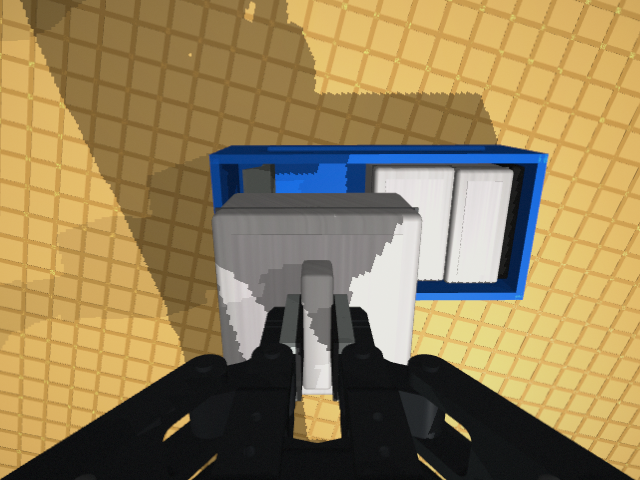

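The tin is held square above the tiffin. Its lid's far corners are at (215,212) and (420,209), and the tiffin's far rim corners at (211,156) and (548,155).

```bash
python3 - <<'E'
from h import *
np.set_printoptions(precision=4,suppress=True)
a=np.radians(14.8);R=np.array([[np.cos(a),-np.sin(a)],[np.sin(a),np.cos(a)]])
c=np.array([.5042,.153])
P=pix2w('w4',[(215,212),(420,209),(211,155),(548,154),(523,299),(374,167),(454,167),(448,282)],[.187]*2+[.072]*3+[.062]*3)[:,:2]
print((P-c)@R*1e3)
s=arm.sense();print('tool',(s['tool_pos'][:2]-c)@R*1e3)
E
```

```text
[[  43.2032   80.3402]
 [  44.3645    2.2048]
 [  52.1408  110.3425]
 [  52.8985 -110.189 ]
 [ -52.3761 -111.0081]
 [  42.9599    2.0134]
 [  42.991   -52.8928]
 [ -43.1664  -57.7603]]
tool [ 0.3253 41.9713]
```

carry_out([
  [-0.6,2.5,-15,0,0],
  [-0.6,2.5,-35,0,0],
  [-0.6,2.5,-55,0,0],
  [-0.6,2.5,-68,0,0],
  [-0.6,2.5,-68,0,0],
])

```text
time_s: 10.95
tool_pos: [0.4918, 0.1965, 0.1197]
tcp_rot: [0.992, 0.129, -0.002, 0.001]
force: [-1.9, 0.2, -2.9]
finger_gap: 0.0104
finger_force: 59.0
```

carry_out([
  [0,0,-2,0,0],
  [0,0,-4,0,0],
  [0,0,-6,0,0],
  [0,0,-8,0,0],
  [0,0,-8,0,0],
])

```text
time_s: 11.45
tool_pos: [0.4928, 0.1977, 0.1133]
tcp_rot: [0.992, 0.129, -0.0, 0.0]
force: [-0.7, 0.3, -3.2]
finger_gap: 0.01
finger_force: 59.0
```

carry_out([
  [0,-0.5,-1,0,0],
  [0,-1,-2,0,0],
  [0,-1,-3,0,0],
  [0,-1,-4,0,0],
  [0,-1,-4,0,0],
])

```text
time_s: 11.95
tool_pos: [0.4932, 0.1965, 0.1094]
tcp_rot: [0.992, 0.129, 0.0, 0.0]
force: [0.3, -2.2, -0.1]
finger_gap: 0.0101
finger_force: 59.5
```

carry_out([
  [0,0,-1,0,0],
  [0,0,-2,0,0],
  [0,0,-3,0,0],
  [0,0,-4,0,0],
  [0,0,-4,0,0],
])

```text
time_s: 12.45
tool_pos: [0.493, 0.1966, 0.1053]
tcp_rot: [0.992, 0.129, 0.0, 0.0]
force: [1.3, -2.4, 1.6]
finger_gap: 0.0104
finger_force: 59.7
```

carry_out([
  [0,0,-1,0,0],
  [0,-0.5,-2,0,0],
  [0,-0.5,-3,0,0],
  [0,-1,-4,0,0],
  [0,-1,-5,0,0],
])

```text
time_s: 12.95
tool_pos: [0.493, 0.1956, 0.1003]
tcp_rot: [0.992, 0.129, 0.0, 0.0]
force: [1.7, -2.6, 4.5]
finger_gap: 0.0105
finger_force: 60.0
```

carry_out([
  [0,0,-1,0,0],
  [0,0,-2,0,0],
  [0,0,-3,0,0],
  [0,0,-4,0,0],
  [0,0,-5,0,0],
])

```text
time_s: 13.45
tool_pos: [0.493, 0.1955, 0.0954]
tcp_rot: [0.992, 0.129, 0.0, 0.0]
force: [1.2, -4.2, 6.0]
finger_gap: 0.0105
finger_force: 60.3
```

carry_out([
  [0,0,-1.5,0,0],
  [0,0,-3,0,0],
  [0,0,-4.5,0,0],
  [0,0,-6,0,0],
  [0,0,-7,0,0],
])

```text
time_s: 13.95
tool_pos: [0.4922, 0.1954, 0.0878]
tcp_rot: [0.992, 0.129, -0.001, 0.0]
force: [0.5, -3.1, 0.2]
finger_gap: 0.0105
finger_force: 59.4
```

carry_out([
  [0,0,-2,0,0],
  [0,0,-4,0,0],
  [0,0,-6,0,0],
  [0,0,-8,0,0],
  [0,0,-10,0,0],
])

```text
time_s: 14.45
tool_pos: [0.4928, 0.1956, 0.0781]
tcp_rot: [0.992, 0.129, -0.0, 0.0]
force: [0.5, -3.2, -0.9]
finger_gap: 0.0104
finger_force: 59.4
```

carry_out([
  [0,0,-3,0,0],
  [0,0,-6,0,0],
  [0,0,-9,0,0],
  [0,0,-12,0,0],
  [0,0,-14,0,0],
])

```text
time_s: 14.95
tool_pos: [0.4928, 0.1957, 0.064]
tcp_rot: [0.992, 0.129, -0.0, 0.0]
force: [0.7, -4.2, -0.4]
finger_gap: 0.0104
finger_force: 59.4
```

carry_out([
  [0,0,-1.5,0,0],
  [0,0,-3,0,0],
  [0,0,-4,0,0],
  [0,0,-5,0,0],
  [0,0,-6,0,0],
])

```text
time_s: 15.45
tool_pos: [0.4927, 0.1958, 0.0588]
tcp_rot: [0.992, 0.129, -0.0, 0.0]
force: [-4.2, -6.1, 17.7]
finger_gap: 0.0104
finger_force: 61.8
```

carry_out([
  [0,0,-1,0,0],
  [0,0,-1,0,0],
  [0,0,0,0,15],
  [0,0,1,0,40],
  [0,0,1,0,40],
])

```text
time_s: 15.95
tool_pos: [0.4929, 0.1972, 0.0595]
tcp_rot: [0.992, 0.13, 0.0, -0.001]
force: [0.6, 0.1, -0.2]
finger_gap: 0.0342
finger_force: 0.0
```

carry_out([
  [0,0,0,0,40],
  [0,0,5,0,40],
  [0,0,30,0,40],
  [0,0,70,0,40],
  [0,0,120,0,40],
])

```text
time_s: 16.45
tool_pos: [0.4914, 0.1954, 0.1795]
tcp_rot: [0.992, 0.129, -0.002, 0.0]
force: [1.1, 0.1, 0.6]
finger_gap: 0.0342
finger_force: 0.0
```

carry_out([
  [-20,20,30,0,40],
  [-20,-30,40,0,40],
  [-20,-80,40,0,40],
  [-20,-130,40,0,40],
  [-20,-130,40,0,40],
])

```text
time_s: 16.95
tool_pos: [0.4726, 0.0583, 0.2195]
tcp_rot: [0.992, 0.124, -0.0, 0.002]
force: [0.1, 0.3, 0.8]
finger_gap: 0.034
finger_force: 0.0
```

```bash
python3 - <<'E'
from h import *
s=arm.sense();print(s['tool_pos'],s['time_s'],s['finger_gap'])
c=snap('wrist','w5'); d=snap('scene','s5'); t=snap('top','t5')
a=cv2.resize(d['color'][170:270,290:400],(440,400),interpolation=cv2.INTER_CUBIC)
b=cv2.resize(t['color'][230:310,200:320],(360,240),interpolation=cv2.INTER_CUBIC)
o=np.zeros((580,800,3),np.uint8); o[:400,:440]=a; o[:240,440:]=b; o[250:550,440-40:800]=cv2.resize(c['color'],(400,300),interpolation=cv2.INTER_AREA)
cv2.imwrite('pics/c5.png',o)
E
```

```text
[0.47261764 0.05828782 0.21948412] 16.95 0.03395587968558761
```

View pics/c5.png

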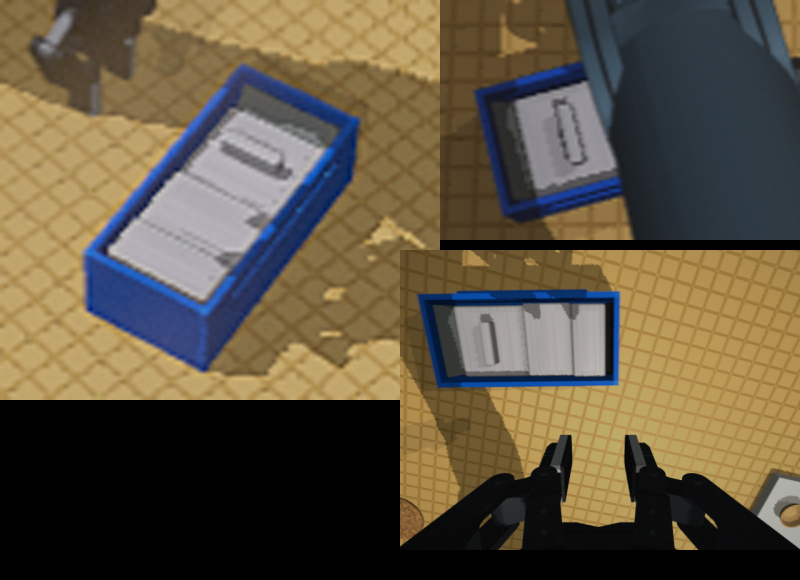

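```bash
python3 - <<'E'
from h import *
im=cv2.imread('pics/w5_raw.png')[50:230,20:360]
cv2.imwrite('pics/c6.png',cv2.resize(im,None,fx=2.3,fy=2.3,interpolation=cv2.INTER_CUBIC))
E
```

```text
(no output)
```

View pics/c6.png

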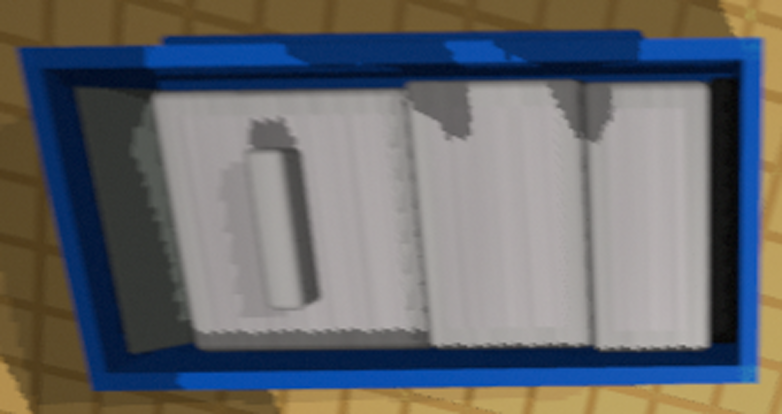

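The close view shows three tins in a tight row. The handled lid's corners are at (152,92) and (196,348), the broad lid spans (405,82) to (590,345), and the narrow lid's far edge is at x = 711. I'll check the heights numerically before handing in.

```bash
python3 - <<'E'
from h import *
np.set_printoptions(precision=1,suppress=True)
a=np.radians(14.8);R=np.array([[np.cos(a),-np.sin(a)],[np.sin(a),np.cos(a)]])
c=np.array([.5042,.153])
px=np.array([(152,92),(196,348),(405,82),(431,346),(580,82),(593,346),(711,84),(709,348),(20,50),(97,388),(763,40),(757,380)])/2.3+[20,50]
P=pix2w('w5',px,[.054]*2+[.062]*4+[.064]*2+[.072]*4)[:,:2]
print((P-c)@R*1e3)
E
```

```text
[[  40.3   84.5]
 [ -43.3   84.9]
 [  42.2    0.9]
 [ -41.6    0.7]
 [  41.7  -53.4]
 [ -42.1  -54.3]
 [  40.7  -94.1]
 [ -42.6  -93.6]
 [  51.6  111.7]
 [ -52.6  110.4]
 [  52.4 -109.2]
 [ -51.8 -109.3]]
```

```bash
python3 -c "
from station import arm; print(arm.sign_off())"
```

```text
the job is handed in; nothing more can be done
None
```

I pushed the two flat-lidded tins together against the buffer, pressed the handled tin down to the floor next to the keeper plate, and handed the job in at about 17 s. The last pictures show all three tins flat and in line; the tumbler, bowl, spoon and tiffin lid were not touched.

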